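Swing the drilling plate onto its stop and bolt it

TASK

With the wood slice riding along in its nest, push the drilling jig's swing plate near its free corner so that it turns about its pin up to the rubber stop, and press it onto the stop by feel for half a second: firmly, about 10 N, but never over 20 N. Then slide the red-knobbed bolt fully across so that the plate is locked there, pushing nothing on the jig harder than 20 N. Leave everything else on the table where it lies.

Things in the scene. Friction and masses are not known exactly. Their poses are not given: they have to be found in the camera images.
- jig: fixed plywood base board of a drilling jig, 170 x 260 x 10 mm. Origin on the axis of its steel pivot pin (washer and nut on top, to 40 mm above the table), at table height. The board spans x = -120 to 50, y = -35 to 225 mm in this frame; its top is 10 mm above the table. Rubber stop on the far (+x) side, bolt at the left (+y) end
- plate: loose waxed wood swing plate, 140 x 90 x 18 mm, 0.3 kg, on the board; a corner hole (0.8 mm play) sits on the pin under the washer. Origin: hole axis, underside (10 mm above table). Spans x -18 to 122, y -18 to 72 mm; +x to the free end. On the stop its +x is within 0.12 rad of the jig's +y; it starts 0.35 to 0.8 rad counter-clockwise (from above) of the jig's +y; friction is under 2 N
- push_corner (a point): top of the plate's free near corner, (122, 72, 18) mm in the plate's frame. Push the y = 72 mm long edge, 15 to 30 mm from this corner, to turn the plate clockwise onto the stop
- stop_corner (a point): top of the plate's free far corner, (122, -18, 18) mm in the plate's frame; the y = -18 mm edge meets the stop. On the stop this corner is at x = 6 to 30, y about 122 mm in the jig's frame, depending on how the slide is set
- stop: adjustable steel slide with a rubber button and the bolt; this pose is only the jig's origin. The slide is clamped anywhere within 10 mm either way along jig x, NOT measured: button face at x = 18.5 +-10, y = 101 to 115 mm, 15 to 29 mm above the table in the jig's frame, facing -x. Hard: 1 mm more push is many newtons. Press the plate on it with 7 to 15 N, at 10 mm/s or less; over 20 N harms it
- bolt (a joint): travel (m) of the steel bolt along the jig's -y: 0 drawn back, 0.050 fully shot (hard end); starts at 0 to 0.006; friction 2.5 N, stays where left. Its bar (16 mm wide, 13 to 22 mm above the table, 95 to 111 mm on the -x side of the button's face) passes in front of the seated plate's y = 72 mm edge with some 2 to 5 mm to spare; its square nose jams on a plate that is not on the stop
- bolt_place (a point): where the top of the bolt's upright red knob (14 mm thick, 31 to 53 mm above the table) is when the bolt is drawn back and the slide is mid: x = -84.5, y = 195 mm in the jig's frame, fixed to the board. The true knob lies 103 mm on the -x side of the button's face, so up to 10 mm off along jig x, and bolt travel farther along -y. Push it along -y from its +y side, or pinch it from above
- work_slice: loose oval slice of branch wood, 48 x 62 x 12 mm, lying in the nest on the plate, centred near (68, 28) mm in the plate's frame; origin at the centre of its underside. It must ride along on the plate
- phone: dark phone lying on the table, 81 x 168 x 10 mm; origin under its centre; leave alone
- bundle: tied bundle of four wood slices, 51 x 76 x 51 mm; origin under its centre; leave alone
- glue: red glue tube lying on the table, 40 x 136 x 27 mm; origin under its centre; leave alone
- marker: white marker with black cap lying on the table, 16 x 150 x 16 mm; origin under its centre; leave alone
- loose_slice: oval wood slice lying on the table, 50 x 63 x 12 mm; origin under its centre; leave alone

How it is judged:
On the way, in this order (a step that is already met when the one before it is completed fails the run):
1. the plate is pressed on the rubber stop with more than 5 N for 0.3 s, the bolt still drawn back (contact force between plate and stop above 5 N and value of joint bolt below 0.02 m and x of stop_corner in the frame of jig above 0.001 m and angle between the x axis of plate and the y axis of jig, either way round below 0.16 rad and angle between plate's own z axis and vertical below 0.05 rad), for 0.3 s.
2. the bolt is shot at least 43 of its 50 mm with the plate at the stop (x of stop_corner in the frame of jig above 0.001 m and angle between the x axis of plate and the y axis of jig, either way round below 0.16 rad and angle between plate's own z axis and vertical below 0.05 rad and value of joint bolt above 0.043 m), for 0.2 s.
At the end, for the whole second after the job is handed in: the plate is at the stop (free far corner beyond x = 1 mm in the jig's frame, heading within 0.16 rad of the jig's y axis, flat) and still, the bolt is shot at least 43 mm of 50, the slice is flat in its nest within 15 mm of the nest's centre (all of step 2 and linear speed of plate below 0.01 m/s and x of work_slice in the frame of plate between 0.053 and 0.083 m and y of work_slice in the frame of plate between 0.013 and 0.043 m and z of work_slice in the frame of plate between 0.014 and 0.028 m); the robot touches nothing.
It fails at once if the stop is pressed with more than 20 N (contact force between plate and stop above 20 N).
It fails at once if the robot pushes the jig, plate or bolt with more than 20 N (contact force between any of the arm, the fingers and jig above 20 N or contact force between any of the arm, the fingers and plate above 20 N).
It fails at once if a bystander is moved more than 15 mm (distance of any of phone, bundle, glue, marker, loose_slice from where it was at the start of the episode above 0.015 m).
It also fails if it takes over 70 s, if anything falls off the work surface, if the arm or the gripper's body presses on something with over 40 N, if the wrist force passes 120 N, or if a joint passes its speed limit or range.

ROBOT

A 6-joint arm with a two-finger parallel gripper is mounted at the origin on the work surface; the furniture and walls round the work are solid. World frame = base frame: x ahead of the robot, y to its left, z up, the work surface at z = 0. Lengths are in m, angles in rad, forces in N, time in s.
With the tool pointing down it reaches from about 0.3 to 0.85 m from the base axis. Payload 5.4 kg.
Tool frame: the origin (TCP) lies on the centre line of the jaws, within the pads' length; the fingertips stand 17 mm ahead of it and the grasp point (between the pads) lies 2 mm behind it; z points along the fingers, y is the line along which they close (so a half turn about z gives the same grasp; the last joint's range is limited). The gripper opens to 85 mm and grips with 20 to 120 N. Pads are 22 mm wide; open, the fingers measure 114 mm over their backs; the gripper's body (76 mm by 85 mm) begins 54 mm behind the grasp point. The pads swing forward as they close: fully open they stand 13 mm farther back than shut.
Start: joints at [-1.338, 0.158, 1.597, -0, 1.386, -0.21], TCP at [0.246, -0.52, 0.248] pointing down, gripper open.
Joint ranges: [-2.91, 2.91], [-0.94, 2.29], [0.18, 2.7], [-1.29, 4.43], [0.17, 2.64], [-3, 3]. Speed limits (rad/s): [2.57, 2.57, 3.14, 3.14, 3.14, 3.14].

INTERFACE

Orientations are given as [roll, pitch, yaw] about the fixed x, y, z axes, in that order (R = Rz(yaw) Ry(pitch) Rx(roll)).
In Python, from plant import manip gives the robot as it stands.
- The arm moves only by the tool move_arm, never from a script. Its argument "increments" is a list of rows, each an object with "slide": the shift along the tool's x, y, z in m, a list of three; "twist": the turn, a rotation vector about the tool's x, y, z in degrees, a list of three; "grip": the closure, from 0 (fully open) to 1 (shut). In form: [{"slide": [x, y, z], "twist": [wx, wy, wz], "grip": grip}, ...]. A call has 1 to 10 rows; each row shifts and turns the commanded pose from where the row before left it, along the tool's axes as they then stand; what a row does not reach is not made up. A row lasts 1/8 s, in which the tool goes at most 62.5 mm and 10.7 degrees, less where a joint would pass 70% of its speed; a pose out of reach is approached as far as the arm can. A call is refused whole if a number of a shift passes 0.0625 or a number of a turn 10.7, either way. A call with a gripper value outside its range is refused whole. The fingers move at their own pace and stop on an object; "newtons" is the grip in N (left out, the last holds). Time passes only in rows, so rows that do not move let the fingers close. It gives the time, the measured TCP pose, the force, the opening and the grip force at its end, in the units of the state.
- manip.state(): the state, without advancing time (a new reading comes with each control period).
- manip.snapshot(name): name is "scene" or "side" or "wrist"; returns a dict with "image" (480x640x3 uint8, red, green, blue), "vfov" (degrees; the focal length in pixels is half the picture's height over the tangent of half this angle, whatever the lens; pixels are square), "cx", "cy" (the principal point, pixels), "extrinsics" (4x4, takes a point from camera to world coordinates). Camera axes: x right, y up, looking along -z (the intrinsics and any distortion apply to the point x, -y, -z); pixel columns grow to the right and rows downward; lengths in m; the calibration is good to about 2 mm. A picture is of the moment at which its call begins. There is no depth.
- manip.job_done(): hands the job in; it is judged then, once.
The state is a dict: "time_s": time; "joint_positions": joint angles; "joint_vel": joint speeds; "joint_efforts": joint torques, N m; "ee_pos": TCP position; "orientation": TCP orientation; "wrist_force": force on the tool from outside, world axes, zero at the start; "wrist_torque": the same for the moment, N m; "finger_gap": finger opening in m; "grasp_force": force on a finger pad.
Only numpy, scipy, OpenCV 4.12 (cv2) and the standard library are available. Lean on these libraries where they do the work, as an engineer would, in place of code of your own. Each camera call takes 0.05 s, during which the arm holds its last target. There are 200 camera calls.

## Working session

There is one attempt and no reset: what is moved stays moved. The work goes in short steps, Python scripts to look and compute and a tool call to move; the robot and the scene stay as the last step left them, time stands still between calls to the robot, and variables do not carry over. Pictures are saved under pics/ and viewed, at most 10 in all, crops included, and the job is handed in when it is done.

Besides the shell and the picture viewer there is one more tool, called after "Call:" as name(argument=value, ...), one argument or row to a line, values as JSON. move_arm: Moves the arm, as the interface text tells. Its arguments: {"type":"object","properties":{"increments":{"type":"array"},"newtons":{"type":"number"}},"required":["increments"]}

```bash
mkdir -p pics; cat > h.py <<'E'
import numpy as np, cv2
from plant import manip
def snap(n,f=None):
    s=manip.snapshot(n)
    if f: cv2.imwrite('pics/'+f,s['image'][:,:,::-1])
    return s
def ray(s,u,v,z):
    f=240/np.tan(np.radians(s['vfov'])/2); E=np.array(s['extrinsics'])
    d=E[:3,:3]@np.array([(u-s['cx'])/f,-(v-s['cy'])/f,-1]); o=E[:3,3]
    return o+d*(z-o[2])/d[2]
E
python3 - <<'E'
from h import *
for n in('scene','side'):
    s=snap(n,n+'0.png'); print(n,{k:(np.round(v,3).tolist()) for k,v in s.items() if k!='image'})
print(manip.state())
E
```

```text
scene {'vfov': 50.168, 'cx': 324.068, 'cy': 234.865, 'extrinsics': [[-0.123, -0.688, 0.715, 1.268], [0.992, -0.079, 0.095, 0.135], [-0.009, 0.721, 0.693, 0.788], [0.0, 0.0, 0.0, 1.0]]}
side {'vfov': 57.53, 'cx': 319.935, 'cy': 248.263, 'extrinsics': [[0.99, -0.117, 0.079, 0.576], [0.141, 0.82, -0.555, -0.41], [-0.0, 0.561, 0.828, 0.779], [0.0, 0.0, 0.0, 1.0]]}
{'time_s': 0.1, 'joint_positions': array([-1.33809968e+00,  1.58979375e-01,  1.59808184e+00,  1.18774948e-05,
        1.38621678e+00, -2.10113537e-01]), 'joint_vel': array([-0.00091754, -0.00187416, -0.00341176, -0.00026628, -0.0004681 ,
       -0.00049378]), 'joint_efforts': array([-5.33725597e-04, -3.96990681e+01, -3.32337642e+01, -2.05057340e-04,
        4.19203119e-03,  2.26167441e-05]), 'ee_pos': array([ 0.24623411, -0.51905052,  0.24743133]), 'orientation': array([-3.13994681e+00, -3.62928545e-04,  4.42807699e-01]), 'wrist_force': array([ 0.76812829, -0.24740694, -0.08690965]), 'wrist_torque': array([ 0.00910971, -0.00228526, -0.00164611]), 'grasp_force': 0.0, 'finger_gap': 0.08546950745335688}
```

View pics/scene0.png

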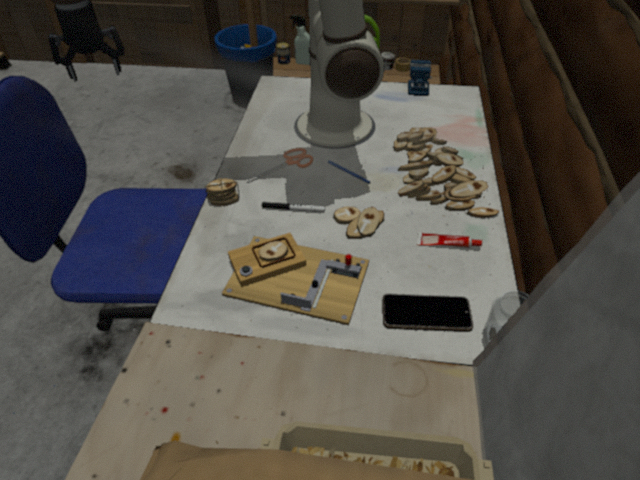

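View pics/side0.png

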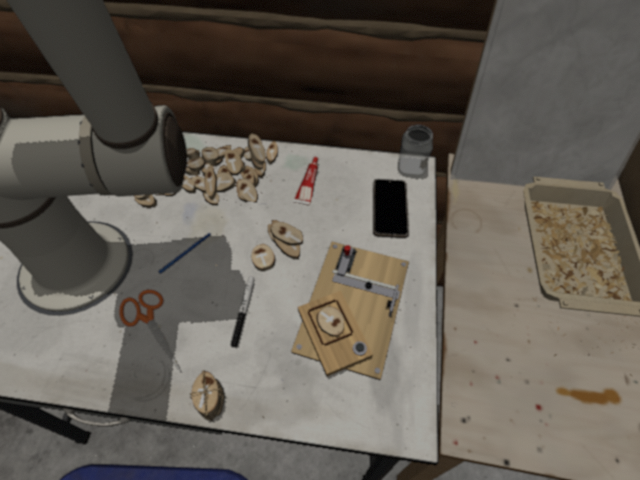

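The side view shows the jig with its pin at about (360,348), the red knob at about (346,250) and the plate's free end at about (310,303). The scene view shows the same with the pin at (247,271) and the knob at (348,258). I'll zoom in on both.

```bash
python3 - <<'E'
import cv2,numpy as np
a=cv2.imread('pics/side0.png')[235:385,285:415]; b=cv2.imread('pics/scene0.png')[225:325,215:375]
cv2.imwrite('pics/sc.png',cv2.resize(a,None,fx=4,fy=4,interpolation=cv2.INTER_CUBIC))
cv2.imwrite('pics/bc.png',cv2.resize(b,None,fx=5,fy=5,interpolation=cv2.INTER_CUBIC))
E
```

```text
(no output)
```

View pics/sc.png

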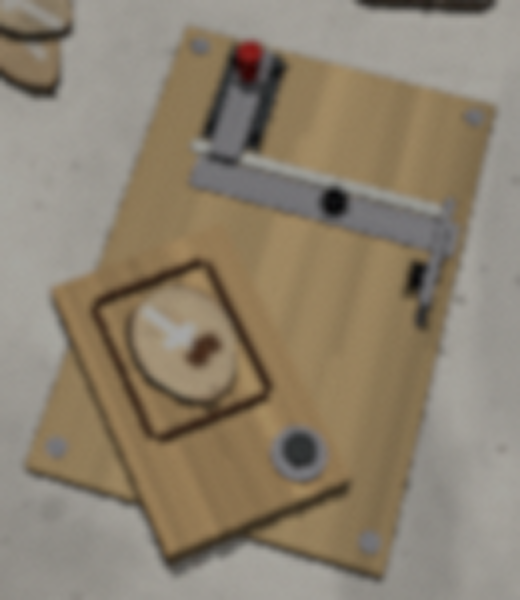

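View pics/bc.png

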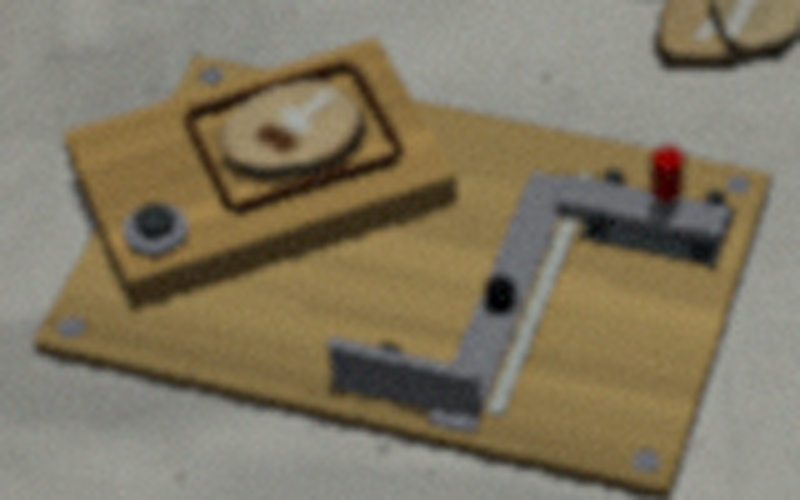

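The side crop shows board corners at (188,28), (495,105), (380,578) and (27,467), and plate top corners at (55,288), (350,485) and (168,550). The pin nut is at (300,445) and the knob top at (249,52). In the scene crop the knob top is at (667,155), the pin at (155,218), and the plate corners are at (68,132), (378,40), (455,180) and (132,285).

```bash
cat >> h.py <<'E'
def fit(J,W):
    jc,wc=J.mean(0),W.mean(0); H=(J-jc).T@(W-wc); a=np.arctan2(H[0,1]-H[1,0],H[0,0]+H[1,1])
    R=np.array([[np.cos(a),-np.sin(a)],[np.sin(a),np.cos(a)]]); t=wc-R@jc
    return a,R,t,W-(J@R.T+t)
E
python3 - <<'E'
from h import *
np.set_printoptions(precision=4,suppress=True)
S=manip.snapshot('side');C=manip.snapshot('scene')
s=lambda u,v,z:ray(S,285+u/4,235+v/4,z)[:2]
c=lambda u,v,z:ray(C,215+u/5,225+v/5,z)[:2]
J=np.array([[-120,225],[50,225],[50,-35],[-120,-35]])/1e3
W=np.array([s(188,28,.01),s(495,105,.01),s(380,578,.01),s(27,467,.01)])
a,R,t,r=fit(J,W);print('side jig',a,t,r.tolist())
P=np.array([[122,72],[-18,-18],[-18,72]])/1e3
ap,_,tp,r=fit(P,np.array([s(55,288,.028),s(350,485,.028),s(168,550,.028)]));print('side plate',ap,tp,r.tolist())
print('pin',s(300,445,.04),'knob',s(249,50,.053))
J2=np.array([[-120,225],[50,225],[50,-35]])/1e3
a2,R2,t2,r=fit(J2,np.array([c(770,178,.01),c(668,492,.01),c(38,345,.01)]));print('scene jig',a2,t2,r.tolist())
P2=np.array([[122,72],[122,-18],[-18,-18],[-18,72]])/1e3
a3,_,t3,r=fit(P2,np.array([c(378,40,.028),c(455,180,.028),c(132,282,.028),c(68,132,.028)]));print('scene plate',a3,t3,r.tolist())
print('pin',c(155,218,.04),'knob',c(667,152,.053))
for k in (s(249,50,.053),c(667,152,.053)):print('knob in jig',(k-(t+t2)/2)@R)
E
```

```text
side jig -0.16540387236275994 [ 0.6057 -0.1147] [[0.0016033851161559864, -0.0019394803586000875], [-0.0017542980749857273, 9.136439842627464e-05], [-0.002162916196555731, 0.0008035538236806361], [0.0023138291553855272, 0.0010445621364931768]]
side plate 2.0888931726897724 [ 0.6062 -0.1149] [[0.0003401743813484237, -0.0014013548008937338], [-0.0011837700532750794, -0.0013882495706239173], [0.0008435956719264892, 0.0027896043715175955]]
pin [ 0.6054 -0.1124] knob [0.5608 0.086 ]
scene jig -0.1654921881248656 [ 0.6099 -0.1094] [[0.0018863806745352818, -0.001658582215541271], [-0.0015594039690276507, -0.0016432927155737714], [-0.00032697670550763114, 0.0033018749311150286]]
scene plate 2.1000167894352355 [ 0.6084 -0.1092] [[0.000737200908682456, -0.0011963042414866454], [0.0009542542720945013, -0.0015001476620319781], [-0.0010065619217516364, 0.0016474796015033405], [-0.0006848932590258761, 0.001048972302015283]]
pin [ 0.6083 -0.109 ] knob [0.5617 0.0894]
knob in jig [-0.079   0.1876]
knob in jig [-0.0786  0.1912]
```

Both views agree: the jig origin is near (0.607,-0.112) with yaw -0.165. The plate heading is 2.094, which is 0.69 rad off jig y and within the stated range. The knob is at jig x of about -79 mm, so the button face is near x = 24 mm. I'll move behind the push point with the gripper shut.

Call:
move_arm(
  increments=[
    {"slide": [0.02, -0.015, 0], "twist": [0, 0, 0], "grip": 1},
    {"slide": [0.04, -0.031, 0], "twist": [0, 0, 0], "grip": 1},
    {"slide": [0.04, -0.031, 0], "twist": [0, 0, 0], "grip": 1},
    {"slide": [0.04, -0.031, 0], "twist": [0, 0, 0], "grip": 1},
    {"slide": [0.045, -0.036, 0], "twist": [0, 0, 0], "grip": 1},
    {"slide": [0.045, -0.036, 0], "twist": [0, 0, 0], "grip": 1},
    {"slide": [0.045, -0.036, 0], "twist": [0, 0, 0], "grip": 1},
    {"slide": [0.045, -0.036, 0], "twist": [0, 0, 0], "grip": 1},
    {"slide": [0.045, -0.036, 0], "twist": [0, 0, 0], "grip": 1},
    {"slide": [0.025, -0.016, 0], "twist": [0, 0, -4.6], "grip": 1},
  ],
  newtons=40,
)

```text
time_s: 1.45
ee_pos: [0.469, -0.0751, 0.2482]
orientation: [-3.141, -0.0, 0.528]
wrist_force: [0.4, -0.7, 0.5]
finger_gap: -0.0
grasp_force: 0.0
```

Call:
move_arm(
  increments=[
    {"slide": [0, 0, 0.02], "twist": [0, 0, 0], "grip": 1},
    {"slide": [0, 0, 0.03], "twist": [0, 0, 0], "grip": 1},
    {"slide": [0, 0, 0.03], "twist": [0, 0, 0], "grip": 1},
    {"slide": [0, 0, 0.03], "twist": [0, 0, 0], "grip": 1},
    {"slide": [0, 0, 0.02], "twist": [0, 0, 0], "grip": 1},
    {"slide": [0, 0, 0.01], "twist": [0, 0, 0], "grip": 1},
    {"slide": [0, 0, 0], "twist": [0, 0, 0], "grip": 1},
  ],
)

```text
time_s: 2.33
ee_pos: [0.4682, -0.0776, 0.108]
orientation: [-3.141, 0.001, 0.523]
wrist_force: [-0.4, 0.0, 0.1]
finger_gap: 0.0001
grasp_force: 0.0
```

```bash
python3 - <<'E'
from h import *
s=snap('side'); snap('scene','s1.png')
a=s['image'][200:400,240:440,::-1]
cv2.imwrite('pics/s1c.png',cv2.resize(a,None,fx=3,fy=3,interpolation=cv2.INTER_CUBIC))
x=manip.state();print(x['time_s'],x['ee_pos'],x['orientation'],x['wrist_force'],x['finger_gap'])
E
```

```text
2.425 [ 0.46909262 -0.07802631  0.10915287] [ 3.14038134e+00 -8.47048165e-04  5.23126412e-01] [-0.29791121  0.57987577 -0.87037432] -0.00024935401742150453
```

View pics/s1c.png

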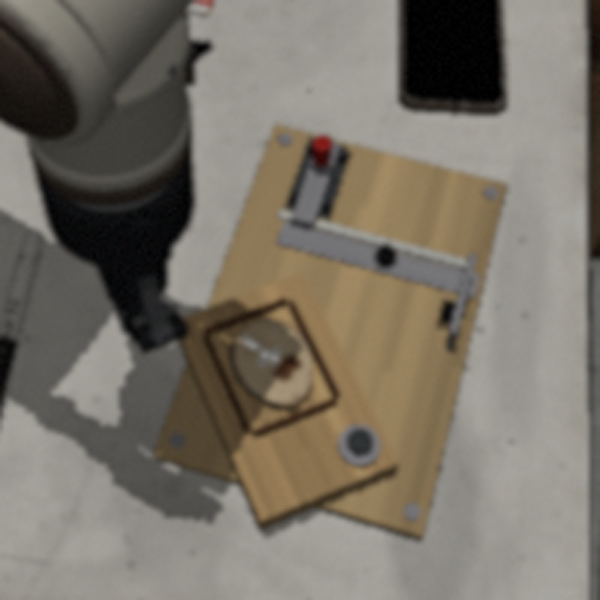

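The fingertips are at crop pixel (165,335), still high and just outside the plate's near edge. Lowering next.

Call:
move_arm(
  increments=[
    {"slide": [0, 0, 0.02], "twist": [0, 0, 0], "grip": 1},
    {"slide": [0, 0, 0.02], "twist": [0, 0, 0], "grip": 1},
    {"slide": [0, 0, 0.015], "twist": [0, 0, 0], "grip": 1},
    {"slide": [0, 0, 0.01], "twist": [0, 0, 0], "grip": 1},
    {"slide": [0, 0, 0.008], "twist": [0, 0, 0], "grip": 1},
    {"slide": [0, 0, 0], "twist": [0, 0, 0], "grip": 1},
    {"slide": [0.003, 0, 0], "twist": [0, 0, 0], "grip": 1},
    {"slide": [0.003, 0, 0], "twist": [0, 0, 0], "grip": 1},
    {"slide": [0.003, 0, 0], "twist": [0, 0, 0], "grip": 1},
  ],
)

```text
time_s: 3.55
ee_pos: [0.4768, -0.0732, 0.0356]
orientation: [3.141, -0.0, 0.523]
wrist_force: [0.9, -0.4, -0.6]
finger_gap: -0.0001
grasp_force: 0.0
```

Call:
move_arm(
  increments=[
    {"slide": [0.0025, 0, 0], "twist": [0, 0, 0], "grip": 1},
    {"slide": [0.0025, 0, 0], "twist": [0, 0, 0], "grip": 1},
    {"slide": [0.0025, 0, 0], "twist": [0, 0, 0], "grip": 1},
    {"slide": [0.0025, 0, 0], "twist": [0, 0, 0], "grip": 1},
    {"slide": [0.0025, 0, 0], "twist": [0, 0, 0], "grip": 1},
    {"slide": [0.0035, -0.0029, 0], "twist": [0, 0, 2], "grip": 1},
    {"slide": [0.0035, -0.0029, 0], "twist": [0, 0, 2], "grip": 1},
    {"slide": [0.0035, -0.0029, 0], "twist": [0, 0, 2], "grip": 1},
    {"slide": [0.0035, -0.0029, 0], "twist": [0, 0, 2], "grip": 1},
  ],
)

```text
time_s: 4.68
ee_pos: [0.4945, -0.0502, 0.0353]
orientation: [3.142, -0.0, 0.382]
wrist_force: [0.1, -0.3, 0.1]
finger_gap: 0.0002
grasp_force: 0.1
```

Call:
move_arm(
  increments=[
    {"slide": [0.0035, -0.0029, 0], "twist": [0, 0, 2], "grip": 1},
    {"slide": [0.0035, -0.0029, 0], "twist": [0, 0, 2], "grip": 1},
    {"slide": [0.0035, -0.0029, 0], "twist": [0, 0, 2], "grip": 1},
    {"slide": [0.0035, -0.0029, 0], "twist": [0, 0, 2], "grip": 1},
    {"slide": [0.0035, -0.0029, 0], "twist": [0, 0, 2], "grip": 1},
    {"slide": [0.0035, -0.0029, 0], "twist": [0, 0, 2], "grip": 1},
  ],
)

```text
time_s: 5.42
ee_pos: [0.5094, -0.0274, 0.0353]
orientation: [3.142, 0.0, 0.173]
wrist_force: [-0.6, -0.4, 0.4]
finger_gap: -0.0003
grasp_force: 0.1
```

```bash
python3 - <<'E'
from h import *
s=snap('side')
a=s['image'][200:400,240:440,::-1]
cv2.imwrite('pics/s2c.png',cv2.resize(a,None,fx=3,fy=3,interpolation=cv2.INTER_CUBIC))
E
```

```text
(no output)
```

View pics/s2c.png

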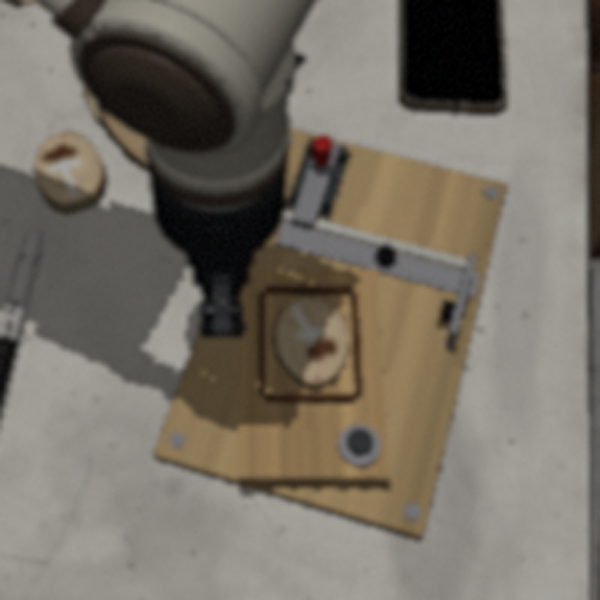

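The plate has turned about 20° with the slice centred in its nest at crop (315,340), and the fingers are on the near edge at (220,325). Continuing the swing.

Call:
move_arm(
  increments=[
    {"slide": [0.0035, -0.0029, 0], "twist": [0, 0, 2], "grip": 1},
    {"slide": [0.0035, -0.0029, 0], "twist": [0, 0, 2], "grip": 1},
    {"slide": [0.0035, -0.0029, 0], "twist": [0, 0, 2], "grip": 1},
    {"slide": [0.0035, -0.0029, 0], "twist": [0, 0, 2], "grip": 1},
    {"slide": [0.0035, -0.0029, 0], "twist": [0, 0, 2], "grip": 1},
    {"slide": [0.0035, -0.0029, 0], "twist": [0, 0, 2], "grip": 1},
    {"slide": [0.0025, -0.002, 0], "twist": [0, 0, 1.4], "grip": 1},
    {"slide": [0.001, -0.0008, 0], "twist": [0, 0, 0.6], "grip": 1},
    {"slide": [0.001, -0.0008, 0], "twist": [0, 0, 0.6], "grip": 1},
  ],
)

```text
time_s: 6.6
ee_pos: [0.5333, -0.0051, 0.0353]
orientation: [-3.142, 0.0, -0.081]
wrist_force: [-1.2, 0.4, 0.2]
finger_gap: 0.0002
grasp_force: 0.2
```

Call:
move_arm(
  increments=[
    {"slide": [0.0009, -0.0007, 0], "twist": [0, 0, 0.5], "grip": 1},
    {"slide": [0.0009, -0.0007, 0], "twist": [0, 0, 0.5], "grip": 1},
  ],
)

```text
time_s: 6.85
ee_pos: [0.5352, -0.0039, 0.0353]
orientation: [-3.142, 0.0, -0.099]
wrist_force: [0.8, -0.6, 0.5]
finger_gap: -0.0004
grasp_force: 0.1
```

Call:
move_arm(
  increments=[
    {"slide": [0.0009, -0.0007, 0], "twist": [0, 0, 0.5], "grip": 1},
    {"slide": [0.0009, -0.0007, 0], "twist": [0, 0, 0.5], "grip": 1},
    {"slide": [0.0009, -0.0007, 0], "twist": [0, 0, 0.5], "grip": 1},
    {"slide": [0.0009, -0.0007, 0], "twist": [0, 0, 0.5], "grip": 1},
  ],
)

```text
time_s: 7.35
ee_pos: [0.5392, -0.0014, 0.0353]
orientation: [-3.142, 0.0, -0.134]
wrist_force: [-0.7, -0.5, -1.0]
finger_gap: -0.0001
grasp_force: 0.1
```

```bash
python3 - <<'E'
from h import *
s=snap('side')
a=s['image'][250:360,290:420,::-1]
cv2.imwrite('pics/s3c.png',cv2.resize(a,None,fx=5,fy=5,interpolation=cv2.INTER_CUBIC))
E
```

```text
(no output)
```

View pics/s3c.png

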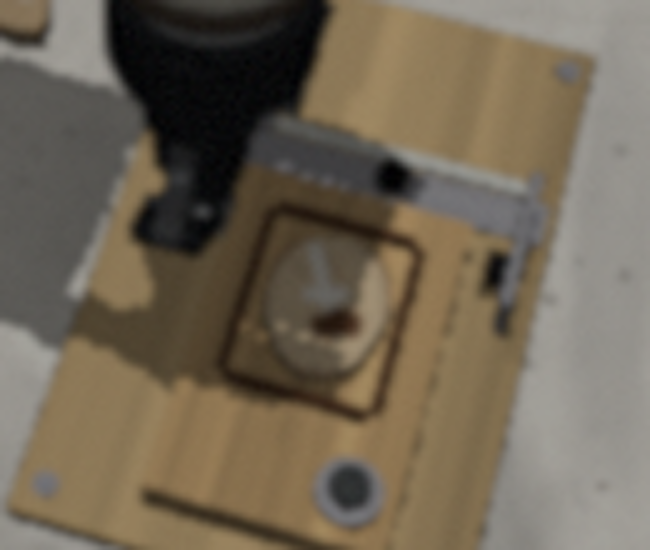

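The gap between the plate's far edge (465,255) and the button (487,272) is about 4 camera px, or roughly 8 mm, as predicted. Continuing slowly.

Call:
move_arm(
  increments=[
    {"slide": [0.0009, -0.0007, 0], "twist": [0, 0, 0.5], "grip": 1},
    {"slide": [0.0009, -0.0007, 0], "twist": [0, 0, 0.5], "grip": 1},
    {"slide": [0.0009, -0.0007, 0], "twist": [0, 0, 0.5], "grip": 1},
    {"slide": [0.0009, -0.0007, 0], "twist": [0, 0, 0.5], "grip": 1},
  ],
)

```text
time_s: 7.9
ee_pos: [0.5432, 0.0008, 0.0353]
orientation: [-3.142, -0.0, -0.169]
wrist_force: [-0.2, -0.2, -0.4]
finger_gap: 0.0005
grasp_force: 0.1
```

Call:
move_arm(
  increments=[
    {"slide": [0.0005, -0.0004, 0], "twist": [0, 0, 0.3], "grip": 1},
    {"slide": [0.0005, -0.0004, 0], "twist": [0, 0, 0.3], "grip": 1},
  ],
)

```text
time_s: 8.15
ee_pos: [0.5443, 0.0014, 0.0353]
orientation: [3.142, 0.0, -0.179]
wrist_force: [-0.8, 0.2, -0.6]
finger_gap: 0.0002
grasp_force: 0.1
```

Call:
move_arm(
  increments=[
    {"slide": [0.0005, -0.0004, 0], "twist": [0, 0, 0.3], "grip": 1},
    {"slide": [0, 0, 0], "twist": [0, 0, 0], "grip": 1},
  ],
)

```text
time_s: 8.4
ee_pos: [0.5449, 0.0017, 0.0353]
orientation: [-3.142, -0.0, -0.184]
wrist_force: [-0.0, 0.3, -0.2]
finger_gap: 0.0001
grasp_force: 0.0
```

Call:
move_arm(
  increments=[
    {"slide": [0.0004, -0.0003, 0], "twist": [0, 0, 0.22], "grip": 1},
    {"slide": [0.0004, -0.0003, 0], "twist": [0, 0, 0.22], "grip": 1},
  ],
)

```text
time_s: 8.65
ee_pos: [0.5457, 0.0021, 0.0353]
orientation: [3.142, 0.0, -0.192]
wrist_force: [-0.3, 0.1, -0.0]
finger_gap: -0.0003
grasp_force: 0.2
```

Call:
move_arm(
  increments=[
    {"slide": [0.0004, -0.0003, 0], "twist": [0, 0, 0.22], "grip": 1},
    {"slide": [0, 0, 0], "twist": [0, 0, 0], "grip": 1},
  ],
)

```text
time_s: 8.9
ee_pos: [0.5462, 0.0024, 0.0353]
orientation: [-3.142, -0.0, -0.195]
wrist_force: [-0.2, -0.3, 0.0]
finger_gap: 0.0002
grasp_force: 0.1
```

Call:
move_arm(
  increments=[
    {"slide": [0.0004, -0.0003, 0], "twist": [0, 0, 0.22], "grip": 1},
    {"slide": [0, 0, 0], "twist": [0, 0, 0], "grip": 1},
  ],
)

```text
time_s: 9.15
ee_pos: [0.5466, 0.0026, 0.0353]
orientation: [-3.142, -0.0, -0.199]
wrist_force: [-0.4, 0.7, 0.6]
finger_gap: -0.0001
grasp_force: 0.1
```

Call:
move_arm(
  increments=[
    {"slide": [0.0004, -0.0003, 0], "twist": [0, 0, 0.22], "grip": 1},
    {"slide": [0, 0, 0], "twist": [0, 0, 0], "grip": 1},
  ],
)

```text
time_s: 9.4
ee_pos: [0.5471, 0.0028, 0.0353]
orientation: [-3.142, -0.0, -0.203]
wrist_force: [0.3, -0.2, -0.5]
finger_gap: -0.0
grasp_force: 0.1
```

Call:
move_arm(
  increments=[
    {"slide": [0.0004, -0.0003, 0], "twist": [0, 0, 0.22], "grip": 1},
    {"slide": [0, 0, 0], "twist": [0, 0, 0], "grip": 1},
  ],
)

```text
time_s: 9.65
ee_pos: [0.5475, 0.003, 0.0353]
orientation: [3.142, 0.0, -0.207]
wrist_force: [-0.5, 0.8, 0.2]
finger_gap: -0.0002
grasp_force: 0.3
```

Call:
move_arm(
  increments=[
    {"slide": [0.0004, -0.0003, 0], "twist": [0, 0, 0.22], "grip": 1},
    {"slide": [0, 0, 0], "twist": [0, 0, 0], "grip": 1},
  ],
)

```text
time_s: 9.9
ee_pos: [0.5476, 0.0033, 0.0352]
orientation: [3.142, 0.001, -0.211]
wrist_force: [-1.5, -0.9, 1.4]
finger_gap: 0.0
grasp_force: 0.9
```

Call:
move_arm(
  increments=[
    {"slide": [0.0002, 0, 0], "twist": [0, 0, 0], "grip": 1},
    {"slide": [0, 0, 0], "twist": [0, 0, 0], "grip": 1},
  ],
)

```text
time_s: 10.15
ee_pos: [0.5477, 0.0033, 0.0351]
orientation: [3.142, 0.001, -0.211]
wrist_force: [-3.5, 0.8, -0.0]
finger_gap: -0.0001
grasp_force: 1.5
```

Call:
move_arm(
  increments=[
    {"slide": [0.0002, 0, 0], "twist": [0, 0, 0], "grip": 1},
    {"slide": [0, 0, 0], "twist": [0, 0, 0], "grip": 1},
  ],
)

```text
time_s: 10.4
ee_pos: [0.5478, 0.0032, 0.0351]
orientation: [3.142, 0.001, -0.211]
wrist_force: [-4.3, -0.5, 2.2]
finger_gap: 0.0001
grasp_force: 2.3
```

Call:
move_arm(
  increments=[
    {"slide": [0.0003, 0, 0], "twist": [0, 0, 0], "grip": 1},
    {"slide": [0, 0, 0], "twist": [0, 0, 0], "grip": 1},
  ],
)

```text
time_s: 10.65
ee_pos: [0.5478, 0.0032, 0.035]
orientation: [3.142, 0.002, -0.211]
wrist_force: [-5.8, 0.8, 2.7]
finger_gap: 0.0
grasp_force: 2.8
```

Call:
move_arm(
  increments=[
    {"slide": [0.0003, 0, 0], "twist": [0, 0, 0], "grip": 1},
    {"slide": [0, 0, 0], "twist": [0, 0, 0], "grip": 1},
  ],
)

```text
time_s: 10.9
ee_pos: [0.5479, 0.0033, 0.0349]
orientation: [3.142, 0.003, -0.211]
wrist_force: [-5.5, 0.5, 1.6]
finger_gap: 0.0001
grasp_force: 3.1
```

Call:
move_arm(
  increments=[
    {"slide": [0.0004, 0, 0], "twist": [0, 0, 0], "grip": 1},
    {"slide": [0, 0, 0], "twist": [0, 0, 0], "grip": 1},
  ],
)

```text
time_s: 11.15
ee_pos: [0.5479, 0.0033, 0.0347]
orientation: [3.142, 0.004, -0.211]
wrist_force: [-6.4, 0.7, 2.4]
finger_gap: -0.0005
grasp_force: 3.5
```

Call:
move_arm(
  increments=[
    {"slide": [0.0003, 0, 0], "twist": [0, 0, 0], "grip": 1},
    {"slide": [0, 0, 0], "twist": [0, 0, 0], "grip": 1},
  ],
)

```text
time_s: 11.4
ee_pos: [0.5479, 0.0033, 0.0346]
orientation: [3.142, 0.004, -0.21]
wrist_force: [-8.0, 1.2, 3.3]
finger_gap: -0.0002
grasp_force: 3.9
```

Call:
move_arm(
  increments=[
    {"slide": [0.0004, 0, 0], "twist": [0, 0, 0], "grip": 1},
    {"slide": [0, 0, 0], "twist": [0, 0, 0], "grip": 1},
  ],
)

```text
time_s: 11.65
ee_pos: [0.548, 0.0033, 0.0345]
orientation: [3.142, 0.005, -0.21]
wrist_force: [-8.3, 1.2, 2.6]
finger_gap: 0.0001
grasp_force: 4.3
```

Call:
move_arm(
  increments=[
    {"slide": [0.0004, 0, 0], "twist": [0, 0, 0], "grip": 1},
    {"slide": [0, 0, 0], "twist": [0, 0, 0], "grip": 1},
  ],
)

```text
time_s: 11.9
ee_pos: [0.548, 0.0033, 0.0344]
orientation: [3.142, 0.006, -0.21]
wrist_force: [-9.2, 1.0, 3.9]
finger_gap: 0.0002
grasp_force: 4.7
```

Call:
move_arm(
  increments=[
    {"slide": [0.0004, 0, 0], "twist": [0, 0, 0], "grip": 1},
    {"slide": [0, 0, 0], "twist": [0, 0, 0], "grip": 1},
    {"slide": [0, 0, 0], "twist": [0, 0, 0], "grip": 1},
    {"slide": [0, 0, 0], "twist": [0, 0, 0], "grip": 1},
  ],
)

```text
time_s: 12.4
ee_pos: [0.5481, 0.0033, 0.0342]
orientation: [3.142, 0.007, -0.21]
wrist_force: [-10.8, 1.0, 3.7]
finger_gap: 0.0003
grasp_force: 5.1
```

The push has been held near 10.8 N. I'll hold a bit longer, then back off and lift.

Call:
move_arm(
  increments=[
    {"slide": [0, 0, 0], "twist": [0, 0, 0], "grip": 1},
    {"slide": [0, 0, 0], "twist": [0, 0, 0], "grip": 1},
    {"slide": [-0.001, 0, 0], "twist": [0, 0, 0], "grip": 1},
    {"slide": [-0.001, 0, 0], "twist": [0, 0, 0], "grip": 1},
    {"slide": [-0.001, 0, 0], "twist": [0, 0, 0], "grip": 1},
    {"slide": [-0.001, 0, 0], "twist": [0, 0, 0], "grip": 1},
    {"slide": [-0.004, 0, 0], "twist": [0, 0, 0], "grip": 1},
    {"slide": [-0.01, 0, 0], "twist": [0, 0, 0], "grip": 1},
    {"slide": [-0.01, 0, 0], "twist": [0, 0, 0], "grip": 1},
  ],
)

```text
time_s: 13.52
ee_pos: [0.5231, 0.0085, 0.0356]
orientation: [3.142, -0.001, -0.211]
wrist_force: [-0.3, 0.2, -0.7]
finger_gap: 0.0001
grasp_force: 0.0
```

Call:
move_arm(
  increments=[
    {"slide": [0, 0, -0.02], "twist": [0, 0, 0], "grip": 1},
    {"slide": [0, 0, -0.03], "twist": [0, 0, 0], "grip": 1},
    {"slide": [0, 0, -0.03], "twist": [0, 0, 0], "grip": 1},
    {"slide": [0, 0, -0.02], "twist": [0, 0, -2.6], "grip": 1},
    {"slide": [0, 0, 0], "twist": [0, 0, 0], "grip": 1},
  ],
)

```text
time_s: 14.15
ee_pos: [0.5243, 0.0083, 0.137]
orientation: [3.141, -0.004, -0.166]
wrist_force: [0.6, 0.0, -0.5]
finger_gap: -0.0002
grasp_force: 0.0
```

```bash
python3 - <<'E'
from h import *
s=snap('side')
a=s['image'][235:355,285:415,::-1]
cv2.imwrite('pics/s4c.png',cv2.resize(a,None,fx=5,fy=5,interpolation=cv2.INTER_CUBIC))
E
```

```text
(no output)
```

View pics/s4c.png

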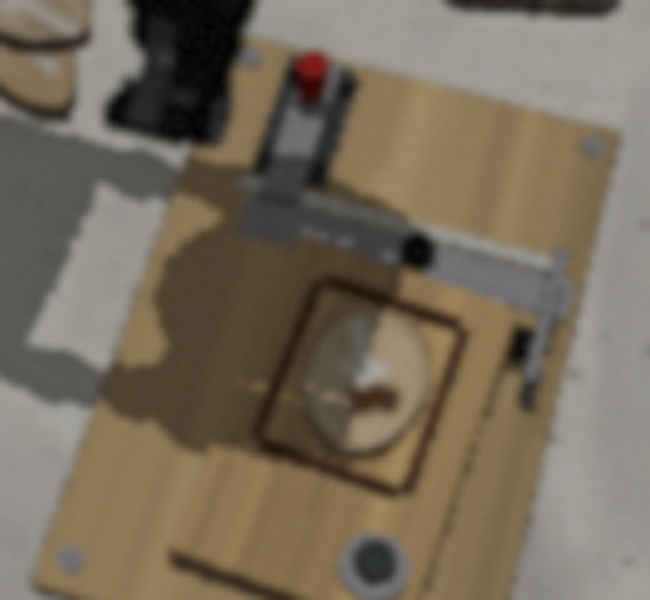

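The plate sits on the button at (510,360), the slice is centred, and the knob is at (312,72). Moving to the knob's +y side.

Call:
move_arm(
  increments=[
    {"slide": [0.005, -0.02, 0], "twist": [0, 0, 0], "grip": 1},
    {"slide": [0.0065, -0.035, 0], "twist": [0, 0, 0], "grip": 1},
    {"slide": [0.006, -0.035, 0], "twist": [0, 0, 0], "grip": 1},
    {"slide": [0.005, -0.035, 0], "twist": [0, 0, 0], "grip": 1},
    {"slide": [0, 0, 0.015], "twist": [0, 0, 0], "grip": 1},
    {"slide": [0, 0, 0.02], "twist": [0, 0, 0], "grip": 1},
    {"slide": [0, 0, 0.02], "twist": [0, 0, 0], "grip": 1},
    {"slide": [0, 0, 0.02], "twist": [0, 0, 0], "grip": 1},
    {"slide": [0, 0, 0.01], "twist": [0, 0, 0], "grip": 1},
    {"slide": [0, 0, 0], "twist": [0, 0, 0], "grip": 1},
  ],
)

```text
time_s: 15.45
ee_pos: [0.5655, 0.1278, 0.0493]
orientation: [3.141, 0.002, -0.166]
wrist_force: [0.2, 0.0, 0.6]
finger_gap: -0.0003
grasp_force: 0.0
```

```bash
python3 - <<'E'
from h import *
s=snap('scene')
a=s['image'][200:300,280:440,::-1]
cv2.imwrite('pics/s5c.png',cv2.resize(a,None,fx=5,fy=5,interpolation=cv2.INTER_CUBIC))
E
```

```text
(no output)
```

View pics/s5c.png

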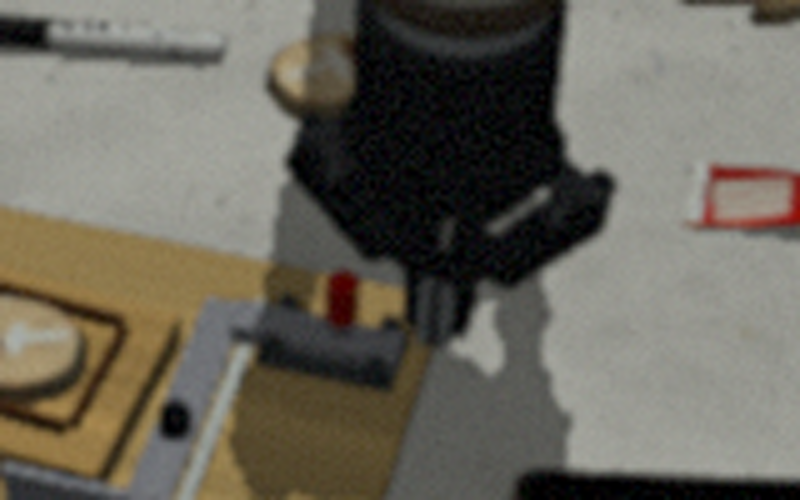

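The shut fingers at (435,310) stand about 20 mm to the +y side of the knob at (342,300), in line with it. Pushing along tool +y (jig -y).

Call:
move_arm(
  increments=[
    {"slide": [0, 0.003, -0.002], "twist": [0, 0, 0], "grip": 1},
    {"slide": [0, 0.004, 0], "twist": [0, 0, 0], "grip": 1},
    {"slide": [0, 0.003, 0], "twist": [0, 0, 0], "grip": 1},
    {"slide": [0, 0.002, 0], "twist": [0, 0, 0], "grip": 1},
    {"slide": [0, 0.002, 0], "twist": [0, 0, 0], "grip": 1},
    {"slide": [0, 0.002, 0], "twist": [0, 0, 0], "grip": 1},
    {"slide": [0, 0.002, 0], "twist": [0, 0, 0], "grip": 1},
  ],
)

```text
time_s: 16.38
ee_pos: [0.5632, 0.1102, 0.0523]
orientation: [3.142, 0.0, -0.165]
wrist_force: [-0.1, 0.3, -0.0]
finger_gap: -0.0
grasp_force: 0.0
```

Call:
move_arm(
  increments=[
    {"slide": [0, 0.002, 0], "twist": [0, 0, 0], "grip": 1},
    {"slide": [0, 0.002, 0], "twist": [0, 0, 0], "grip": 1},
    {"slide": [0, 0.002, 0], "twist": [0, 0, 0], "grip": 1},
  ],
)

```text
time_s: 16.75
ee_pos: [0.5622, 0.1046, 0.0523]
orientation: [-3.141, -0.0, -0.165]
wrist_force: [0.1, 3.2, -0.5]
finger_gap: -0.0001
grasp_force: 1.3
```

Call:
move_arm(
  increments=[
    {"slide": [0, 0.002, 0], "twist": [0, 0, 0], "grip": 1},
    {"slide": [0, 0.002, 0], "twist": [0, 0, 0], "grip": 1},
    {"slide": [0, 0.002, 0], "twist": [0, 0, 0], "grip": 1},
  ],
)

```text
time_s: 17.12
ee_pos: [0.5612, 0.0983, 0.0523]
orientation: [-3.142, -0.0, -0.165]
wrist_force: [0.5, 2.5, -0.2]
finger_gap: -0.0001
grasp_force: 1.3
```

The bolt is sliding at its 2.5 N friction.

Call:
move_arm(
  increments=[
    {"slide": [0, 0.002, 0], "twist": [0, 0, 0], "grip": 1},
    {"slide": [0, 0.002, 0], "twist": [0, 0, 0], "grip": 1},
    {"slide": [0, 0.002, 0], "twist": [0, 0, 0], "grip": 1},
    {"slide": [0, 0.002, 0], "twist": [0, 0, 0], "grip": 1},
  ],
)

```text
time_s: 17.62
ee_pos: [0.5599, 0.0904, 0.0523]
orientation: [3.142, 0.0, -0.165]
wrist_force: [-0.1, 3.1, -0.9]
finger_gap: 0.0001
grasp_force: 1.3
```

Call:
move_arm(
  increments=[
    {"slide": [0, 0.002, 0], "twist": [0, 0, 0], "grip": 1},
    {"slide": [0, 0.002, 0], "twist": [0, 0, 0], "grip": 1},
    {"slide": [0, 0.002, 0], "twist": [0, 0, 0], "grip": 1},
    {"slide": [0, 0.002, 0], "twist": [0, 0, 0], "grip": 1},
  ],
)

```text
time_s: 18.12
ee_pos: [0.5586, 0.0825, 0.0523]
orientation: [-3.142, 0.0, -0.165]
wrist_force: [-0.8, 2.9, -0.6]
finger_gap: -0.0002
grasp_force: 1.3
```

Call:
move_arm(
  increments=[
    {"slide": [0, 0.002, 0], "twist": [0, 0, 0], "grip": 1},
    {"slide": [0, 0.002, 0], "twist": [0, 0, 0], "grip": 1},
    {"slide": [0, 0.002, 0], "twist": [0, 0, 0], "grip": 1},
    {"slide": [0, 0.002, 0], "twist": [0, 0, 0], "grip": 1},
  ],
)

```text
time_s: 18.62
ee_pos: [0.5572, 0.0746, 0.0523]
orientation: [3.142, 0.0, -0.165]
wrist_force: [0.7, 1.7, -0.7]
finger_gap: -0.0001
grasp_force: 1.3
```

Call:
move_arm(
  increments=[
    {"slide": [0, 0.0015, 0], "twist": [0, 0, 0], "grip": 1},
    {"slide": [0, 0.0015, 0], "twist": [0, 0, 0], "grip": 1},
    {"slide": [0, 0.0015, 0], "twist": [0, 0, 0], "grip": 1},
    {"slide": [0, 0.0015, 0], "twist": [0, 0, 0], "grip": 1},
  ],
)

```text
time_s: 19.12
ee_pos: [0.5562, 0.0688, 0.0523]
orientation: [3.142, 0.0, -0.165]
wrist_force: [0.3, 2.0, -1.0]
finger_gap: -0.0005
grasp_force: 1.3
```

Call:
move_arm(
  increments=[
    {"slide": [0, 0.001, 0], "twist": [0, 0, 0], "grip": 1},
    {"slide": [0, 0.001, 0], "twist": [0, 0, 0], "grip": 1},
    {"slide": [0, 0.001, 0], "twist": [0, 0, 0], "grip": 1},
  ],
)

```text
time_s: 19.5
ee_pos: [0.5558, 0.0659, 0.0523]
orientation: [3.142, 0.0, -0.165]
wrist_force: [0.7, 2.2, -0.1]
finger_gap: -0.0001
grasp_force: 1.3
```

Call:
move_arm(
  increments=[
    {"slide": [0, 0.001, 0], "twist": [0, 0, 0], "grip": 1},
    {"slide": [0, 0.001, 0], "twist": [0, 0, 0], "grip": 1},
  ],
)

```text
time_s: 19.75
ee_pos: [0.5555, 0.0644, 0.0523]
orientation: [-3.14, -0.0, -0.166]
wrist_force: [1.4, 6.2, -0.6]
finger_gap: 0.0
grasp_force: 3.4
```

Call:
move_arm(
  increments=[
    {"slide": [0, 0.0005, 0], "twist": [0, 0, 0], "grip": 1},
    {"slide": [0, 0.0003, 0], "twist": [0, 0, 0], "grip": 1},
    {"slide": [0, 0, 0], "twist": [0, 0, 0], "grip": 1},
  ],
)

```text
time_s: 20.12
ee_pos: [0.5555, 0.0643, 0.0523]
orientation: [-3.139, -0.0, -0.166]
wrist_force: [0.2, 7.7, -0.6]
finger_gap: -0.0001
grasp_force: 3.9
```

Call:
move_arm(
  increments=[
    {"slide": [0, -0.002, 0], "twist": [0, 0, 0], "grip": 1},
    {"slide": [0, -0.004, 0], "twist": [0, 0, 0], "grip": 1},
    {"slide": [0, -0.01, 0], "twist": [0, 0, 0], "grip": 1},
    {"slide": [0, -0.02, 0], "twist": [0, 0, 0], "grip": 1},
    {"slide": [0, -0.01, -0.02], "twist": [0, 0, 0], "grip": 1},
    {"slide": [0, -0.02, -0.04], "twist": [0, 0, 0], "grip": 1},
    {"slide": [-0.02, -0.02, -0.05], "twist": [0, 0, 0], "grip": 1},
    {"slide": [-0.03, -0.02, -0.05], "twist": [0, 0, 0], "grip": 1},
    {"slide": [-0.02, 0, -0.02], "twist": [0, 0, 0], "grip": 1},
    {"slide": [0, 0, 0], "twist": [0, 0, 0], "grip": 1},
  ],
)

```text
time_s: 21.38
ee_pos: [0.5041, 0.1808, 0.2345]
orientation: [-3.14, -0.004, -0.163]
wrist_force: [0.3, -0.0, -0.2]
finger_gap: -0.0001
grasp_force: 0.0
```

```bash
python3 - <<'E'
from h import *
s=snap('scene')
a=s['image'][200:325,215:375,::-1]
cv2.imwrite('pics/s6c.png',cv2.resize(a,None,fx=4,fy=4,interpolation=cv2.INTER_CUBIC))
h=cv2.cvtColor(s['image'],cv2.COLOR_RGB2HSV)
m=((h[...,0]<8)|(h[...,0]>172))&(h[...,1]>170)&(h[...,2]>60); m[:,380:]=0;m[:240]=0;m[300:]=0
ys,xs=np.nonzero(m);
top=ray(s,xs.mean(),ys.min()+1.5,.053)[:2]; a=-.165;R=np.array([[np.cos(a),-np.sin(a)],[np.sin(a),np.cos(a)]])
print(len(xs),xs.mean(),ys.min(),(top-[.6085,-.1105])@R)
E
```

```text
26 326.0769230769231 250 [-0.07713963  0.14386918]
```

View pics/s6c.png

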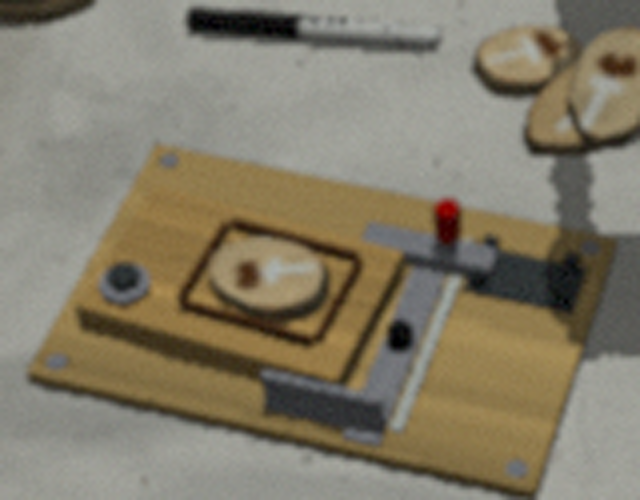

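The bolt bar passes in front of the plate's near edge at (380,235), and the knob is at jig y = 144 mm where fully shot is 145. The slice is in its nest and the arm is clear.

```bash
python3 -c "
from plant import manip
print(manip.job_done())"
```

```text
the job is handed in; nothing more can be done
None
```

I pressed the plate onto the stop with about 11 N at the wrist and pushed the bolt to its hard end (knob at y ≈ 144 mm, fully shot is 145); the slice is still in its nest, no bystander was touched that I could see, and the job is handed in with no verdict returned.

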